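# Tip the ear tag bins forward in order

## Task

Set the three green tilting ear tag bins to the picking position by pressing lightly down on each front lip with the fingertips: first the narrowest bin, then the widest, then the middle-sized one. Each bin should end tipped forward with its lip about 25 mm below level, not pushed right down to its stop where the tags would slide out. Lift nothing, and leave the rasp, torch, pin box and jug alone.

Things in the scene. Friction and masses are not known exactly. Their poses are not given: they have to be found in the camera images.
- narrow_stand: fixed steel cradle of the narrow bin: base plate 140 x 76 x 8 mm on the ledge with two upright cheeks 98 mm high beside the bin, carrying its pivot 85 mm above the ledge; origin at the centre of the underside, x points from the bin's front (low side, towards the robot) to its back, y along the pivot, z up
- narrow_lip (a point): top centre of the flat front lip of the narrow green plastic bin (52 mm wide, 160 mm long; the three bins differ in width only: 52, 85 and 125 mm); the lip is 28 mm deep front to back and as wide as the bin, this point lies 93 mm in front of the pivot and, with the bin level, 103 mm above the ledge; it moves with the bin, same axes as the stand when level. The bin behind the lip rises to 55 mm above the pivot at its back wall
- narrow_bin (a joint): tilt of this bin about its pivot in rad: 0 is level, positive is lip down (0.27 is the lip about 25 mm below level), stops at -0.2 and 0.5. A friction pivot: the bin starts within 0.06 of level, gives way to about 2 to 3 N on the lip and stays where it is left
- wide_stand: fixed steel cradle of the wide bin: base plate 140 x 149 x 8 mm on the ledge with two upright cheeks 98 mm high beside the bin, carrying its pivot 85 mm above the ledge; origin at the centre of the underside, x points from the bin's front (low side, towards the robot) to its back, y along the pivot, z up
- wide_lip (a point): top centre of the flat front lip of the wide green plastic bin (125 mm wide, 160 mm long; the three bins differ in width only: 52, 85 and 125 mm); the lip is 28 mm deep front to back and as wide as the bin, this point lies 93 mm in front of the pivot and, with the bin level, 103 mm above the ledge; it moves with the bin, same axes as the stand when level. The bin behind the lip rises to 55 mm above the pivot at its back wall
- wide_bin (a joint): tilt of this bin about its pivot in rad: 0 is level, positive is lip down (0.27 is the lip about 25 mm below level), stops at -0.2 and 0.5. A friction pivot: the bin starts within 0.06 of level, gives way to about 2 to 3 N on the lip and stays where it is left
- middle_stand: fixed steel cradle of the middle bin: base plate 140 x 109 x 8 mm on the ledge with two upright cheeks 98 mm high beside the bin, carrying its pivot 85 mm above the ledge; origin at the centre of the underside, x points from the bin's front (low side, towards the robot) to its back, y along the pivot, z up
- middle_lip (a point): top centre of the flat front lip of the middle green plastic bin (85 mm wide, 160 mm long; the three bins differ in width only: 52, 85 and 125 mm); the lip is 28 mm deep front to back and as wide as the bin, this point lies 93 mm in front of the pivot and, with the bin level, 103 mm above the ledge; it moves with the bin, same axes as the stand when level. The bin behind the lip rises to 55 mm above the pivot at its back wall
- middle_bin (a joint): tilt of this bin about its pivot in rad: 0 is level, positive is lip down (0.27 is the lip about 25 mm below level), stops at -0.2 and 0.5. A friction pivot: the bin starts within 0.06 of level, gives way to about 2 to 3 N on the lip and stays where it is left
- rasp: loose steel hoof rasp with wooden handle, 365 x 38 x 22 mm, lying on the ledge between the robot and the bins; origin on the underside, 30 mm from the blade's middle towards the handle, x along it to the blade end; leave it alone
- torch: loose aluminium torch standing on its 42 mm wide head, 132 mm high, beyond the bins; origin at the centre of its underside; leave it alone
- pin_box: loose open clear plastic box of pins, 110 x 75 x 32 mm, beyond the bins; origin at the centre of its underside; leave it alone
- jug: loose blue plastic measuring jug, 92 mm wide plus handle, 115 mm high, beyond the bins; origin at the centre of its underside; leave it alone
Not all that is in view belongs to the job. Leave any red or white look-alike of the narrow_stand alone.

How it is judged:
By the outcome, as a careful person would: the job done as asked, in the order asked, and still so for the second after the job is handed in, with the robot touching nothing.
It also fails if it takes over 72 s, if anything falls off the work surface, if the arm or the gripper's body presses on something with over 40 N, if the wrist force passes 120 N, or if a joint passes its speed limit or range.

## Robot

A 6-joint arm with a two-finger parallel gripper is mounted at the origin on the work surface. World frame = base frame: x ahead of the robot, y to its left, z up, the work surface at z = 0. Lengths are in m, angles in rad, forces in N, time in s.
With the tool pointing down it reaches from about 0.225 to 0.725 m from the base axis. Payload 3.1 kg.
Tool frame: the origin (TCP) lies midway between the tips of the shut fingers; the grasp point (between the pads) lies 19 mm behind it; z points along the fingers, x is the direction in which the jaws open and shut, and the axes are right-handed (so a half turn about z gives the same grasp; the last joint's range is limited). The gripper opens to 85 mm and grips with 20 to 120 N. Pads are 22 mm wide; open, the fingers measure 114 mm over their backs; the gripper's body (76 mm by 85 mm) begins 54 mm behind the grasp point. The pads swing forward as they close: fully open they stand 13 mm farther back than shut.
Start: joints at [1.062, 0.048, 0.099, 1.622, 0, 1.443], TCP at [0.195, 0.487, 0.231] pointing down, gripper open.
Joint ranges: [-2.91, 2.91], [-0.99, 1.94], [-1.21, 1.42], [-2.12, 2.29], [-1.49, 1.47], [-3.14, 3.14]. Speed limits (rad/s): [2.79, 2.79, 3.14, 3.14, 3.14, 3.14].

## Interface

Orientations are given as [roll, pitch, yaw] about the fixed x, y, z axes, in that order (R = Rz(yaw) Ry(pitch) Rx(roll)).
In Python, from bench import env gives the robot as it stands. The module is installed in compiled form; this text tells all that it offers. Calls block until the motion is done:
- env.move_ptp(position, orientation): joint-space move of the TCP to a pose.
- env.move_straight(position, rate=0.15, rot=None): straight line of the TCP; rot=None keeps the orientation; rate is the mean speed in m/s.
- env.move_joints(angles): joint-space move.
- env.command_gripper(opening, grasp_force=None): opening from 0.0 (shut) to 1.0 (fully open); grasp_force is the grip in N (None keeps the last); returns when the fingers have stopped.
- env.wait(seconds).
- env.ik(position, orientation): joint angles nearest the present ones, or None.
- env.state(): the state.
- env.capture(name): name is "scene" or "top" or "wrist"; returns a dict with "image" (384x512x3 uint8, red, green, blue), "mtx" (3x3 intrinsics, pixels), "rvec" (rotation vector, rad) and "tvec" (3), from world to camera coordinates, as OpenCV has them. Camera axes: x right, y down, z forward; pixel columns grow to the right and rows downward; lengths in m; the calibration is good to about 2 mm. A picture is of the moment at which its call begins. There is no depth.
A pose or a line that the arm cannot do raises env.PlanningError and nothing moves.
- env.sign_off(): hands the job in, once; it reports no verdict.
The state is a dict: "t": time; "q": joint angles; "joint_vel": joint speeds; "joint_torque": joint torques, N m; "position": TCP position; "tool_rot": TCP orientation; "wrist_force": force on the tool from outside, world axes, zero at the start; "moment": the same for the moment, N m; "gripper_width": opening from 0.0 (shut) to 1.0 (fully open).
Only numpy, scipy, OpenCV 4.12 (cv2) and the standard library are available. Lean on these libraries where they do the work, as an engineer would, in place of code of your own. Each camera call takes 0.05 s, during which the arm holds its last target. There are 200 camera calls.

## Working session

There is one attempt and no reset: what is moved stays moved. The work goes in short steps, each a Python script; the robot and the scene stay as the last script left them, time stands still between calls to the robot, and variables do not carry over. Pictures are saved under pics/ and viewed, about 8 in all and at most 12, crops included, and the job is handed in when it is done.

```bash
mkdir -p pics
python3 - <<'E'
from bench import env
import cv2,numpy as np
for n in ("scene","top"):
    c=env.capture(n); cv2.imwrite(f"pics/{n}0.png",cv2.resize(c["image"][:,:,::-1],(800,600),interpolation=cv2.INTER_CUBIC))
    R=cv2.Rodrigues(c["rvec"])[0]; print(n,(-R.T@np.ravel(c["tvec"])).round(3),R.round(2).tolist(),c["mtx"][0,0])
s=env.state(); print(s["t"],s["tool_rot"],s["position"])
E
```

```text
scene [ 1.019 -0.315  0.678] [[0.73, 0.68, 0.01], [0.44, -0.48, -0.76], [-0.51, 0.56, -0.65]] 359.27943488145036
top [0.408 0.162 1.303] [[0.01, -1.0, -0.03], [-0.99, -0.01, -0.1], [0.1, 0.03, -0.99]] 445.56620484269376
0.1 [-3.14133825e+00  2.15968954e-03  1.19001768e+00] [0.19484991 0.48689436 0.23021473]
```

View pics/scene0.png

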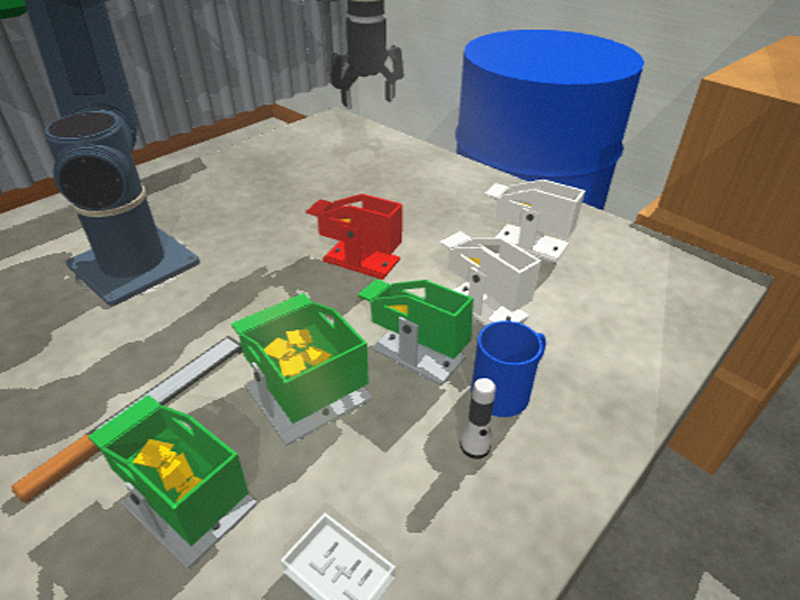

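View pics/top0.png

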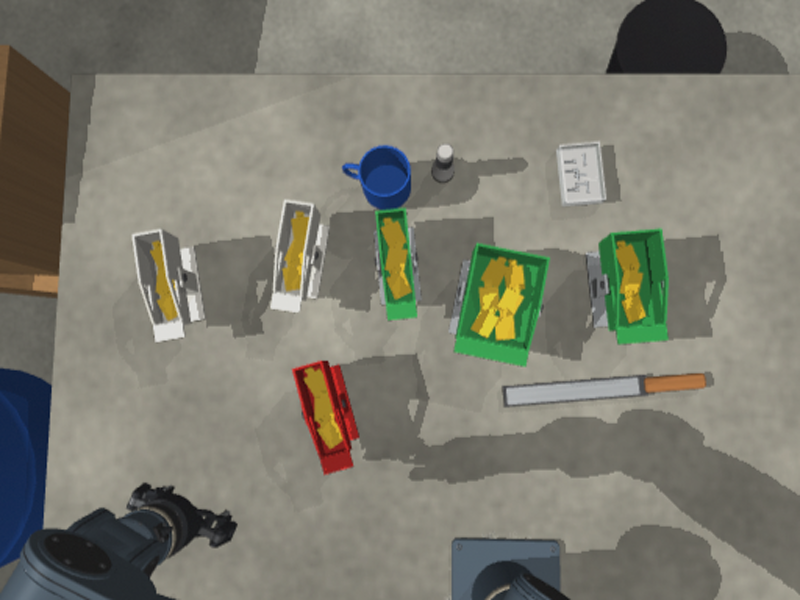

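The scene and top views agree on the bins. In top-view pixels (800x600), the green ones are narrow (397,265), wide (502,305) and middle (637,287). The red bin at (325,415) and the white ones at (295,255) and (162,285) are look-alikes to leave alone. The rasp lies in front at (605,390), with the jug, torch and pin box behind. I'll confirm in an enlarged crop.

Run:
```python
from bench import env
import cv2
c=env.capture("top")["image"][:,:,::-1]
# crop cols 230..430 rows 125..240, x4
cv2.imwrite("pics/crop1.png",cv2.resize(c[130:240,232:432],None,fx=4,fy=4,interpolation=cv2.INTER_NEAREST))
```

```text
(no output)
```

View pics/crop1.png

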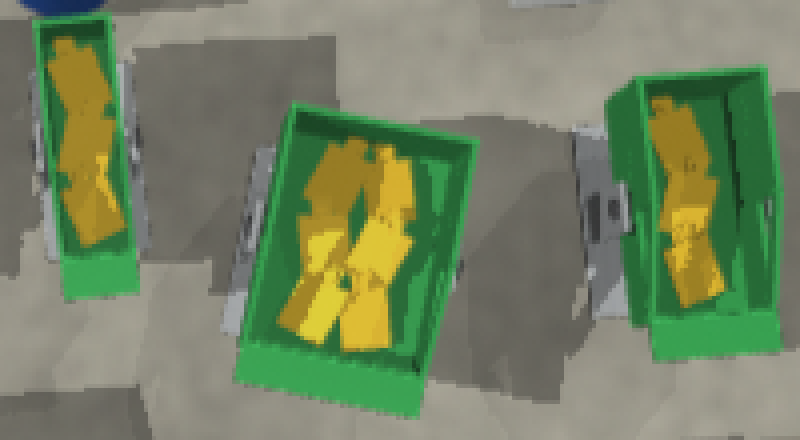

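The crop confirms the three green bins in grey cradles, with estimated widths of 52, 125 and 85 mm from left to right. The lips' front edges are at crop pixels (65..139, 296), (235..420, 400) and (653..781, 356). Next I back-project the corners.

```bash
cat > h.py <<'E'
from bench import env
import cv2,numpy as np
def backproj(c,px,z):
    px=np.asarray(px,float).reshape(-1,1,2); R=cv2.Rodrigues(c["rvec"])[0]; t=np.ravel(c["tvec"])
    d=cv2.undistortPoints(px,c["mtx"],None)[:,0]; d=np.c_[d,np.ones(len(d))]@R; o=-R.T@t
    return o+d*((z-o[2])/d[:,2])[:,None]
def proj(c,P): return cv2.projectPoints(np.asarray(P,float).reshape(-1,1,3),c["rvec"],c["tvec"],c["mtx"],None)[0][:,0]
def lip(P): # corners FL FR BR BL (image left = +y)
    ctr=P.mean(0); w=(P[0]+P[3]-P[1]-P[2])/2; d=(P[2]+P[3]-P[0]-P[1])/2
    return ctr, np.arctan2(-w[0],w[1]), np.linalg.norm(w), np.linalg.norm(d)
E
python3 - <<'E'
from h import *
c=env.capture("top")
K={"narrow":[(65,299),(139,293),(137,254),(60,260)],"wide":[(235,382),(420,417),(427,375),(244,342)],"middle":[(653,361),(781,352),(780,312),(651,321)]}
for k,v in K.items():
    P=backproj(c,np.array(v)/4+[231.5,129.5],.103); a=lip(P); print(k,a[0].round(4),[round(x,4) for x in a[1:]])
    p=a[0]; 
    for yo in (0,np.pi/2,-np.pi/2,np.pi): 
        y=a[1]+yo; q=env.ik(p+[0,0,.05],[np.pi,0,y]); print(round(y,2),None if q is None else np.round(q,2))
E
```

```text
narrow [0.4996 0.19   0.103 ] [np.float64(0.0916), np.float64(0.0511), np.float64(0.0265)]
0.09 [ 0.24  0.07 -0.03  1.47  0.    1.72]
1.66 [ 0.24  0.07 -0.03  1.47  0.    0.15]
-1.48 [ 0.24  0.07 -0.03  1.47  0.   -3.  ]
3.23 [ 0.24  0.07 -0.03  1.47  0.   -1.42]
wide [0.4328 0.0345 0.103 ] [np.float64(-0.1694), np.float64(0.1244), np.float64(0.0279)]
-0.17 [-0.08 -0.19 -0.28  1.48  0.    1.67]
1.4 [-0.08 -0.19 -0.28  1.48  0.    0.09]
-1.74 [-0.08 -0.19 -0.28  1.48  0.   -3.05]
2.97 [-0.08 -0.19 -0.28  1.48  0.   -1.48]
middle [ 0.4645 -0.221   0.103 ] [np.float64(0.0835), np.float64(0.0852), np.float64(0.0266)]
0.08 [-0.57  0.02 -0.09  1.47  0.    0.91]
1.65 [-0.57  0.02 -0.09  1.47  0.   -0.66]
-1.49 [-0.57  0.02 -0.09  1.47  0.    2.48]
3.23 [-0.57  0.02 -0.09  1.47  0.   -2.23]
```

Run:
```python
from h import *
env.command_gripper(0.0)
env.move_ptp([.4996,.19,.24],[np.pi,0,.0916+np.pi/2])
c=env.capture("wrist"); s=env.state(); print(s["t"],s["position"],s["wrist_force"])
P=proj(c,[.4996,.19,.103])[0]; print(P, proj(c,s["position"]))
im=cv2.resize(c["image"][:,:,::-1],(800,600),interpolation=cv2.INTER_CUBIC)
cv2.imwrite("pics/w1.png",im)
```

```text
2.5833 [0.49916251 0.1908933  0.24001655] [ 0.16530859 -0.61464681 -0.21161978]
[252.969264   184.16302021] [[254.31515007 247.24014465]]
```

View pics/w1.png

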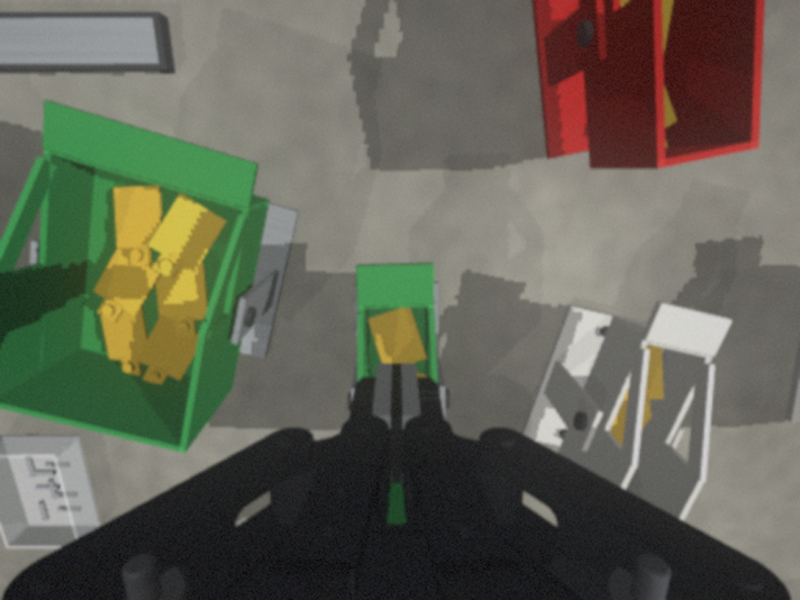

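The wrist view shows the narrow lip centre at about (396,285) in the 800x600 picture. The predicted point is (395,288), so the estimate is good to about 1 mm. I'll pitch the tool forward by 0.27 so the fingertip face lies flush on the lip at the target tilt, which makes the final height unambiguous.

```bash
cat >> h.py <<'E'
from scipy.spatial.transform import Rotation as Ro
L={"narrow":([.4996,.19],.0916),"wide":([.4328,.0345],-.1694),"middle":([.4645,-.221],.0835)}
def press(k,zf=.0775,via=.24):
    (x,y),a=L[k]; f=np.array([np.cos(a),np.sin(a)]); p=np.array([x,y])-.0015*f
    rot=(Ro.from_euler("z",a)*Ro.from_euler("y",-.27)*Ro.from_euler("xyz",[np.pi,0,np.pi/2])).as_euler("xyz")
    s=env.state()["position"]
    if via: env.move_ptp([*p,via],rot)
    env.move_straight([*p,.125],rate=.12); f0=env.state()["wrist_force"].copy() if hasattr(env.state()["wrist_force"],"copy") else env.state()["wrist_force"]
    f0=np.array(f0); z=.117; n=0
    while z>=zf-1e-6:
        env.move_straight([*p,z],rate=.03); s=env.state(); F=np.array(s["wrist_force"])-f0
        print(round(z,4),np.round(s["position"],4),F.round(1))
        if np.linalg.norm(F)>15: print("STOP"); break
        if abs(z-zf)<1e-6: break
        z=max(z-.004,zf)
    env.move_straight([*p,.14],rate=.08)
    env.move_straight([*p,via],rate=.15); print(env.state()["t"])
E
python3 - <<'E'
from h import *
press("narrow")
(x,y),a=L["narrow"]
c=env.capture("wrist"); cv2.imwrite("pics/w2.png",cv2.resize(c["image"][:,:,::-1],(800,600),interpolation=cv2.INTER_CUBIC))
f=np.array([np.cos(a),np.sin(a),0]); w=np.array([-f[1],f[0],0]); piv=np.array([x,y,.085])+.093*f
for th in (0,.2,.27,.34):
    C=[piv+f*(u*np.cos(th)-.018*np.sin(th))+np.array([0,0,1])*(u*np.sin(th)+.018*np.cos(th))+w*v for u in (-.107,-.079) for v in (.026,-.026)]
    print(th,(proj(c,C)*1.5625).round(0).tolist())
E
```

```text
0.117 [0.4979 0.1898 0.1167] [-0.5  0.2  0.3]
0.113 [0.4978 0.1898 0.1126] [ 0.3 -0.1  0.2]
0.109 [0.4978 0.1898 0.1085] [ 0.  -0.6  0.1]
0.105 [0.4978 0.1898 0.1045] [-0.1  0.5  0.5]
0.101 [0.4978 0.1898 0.1006] [-0.5 -0.3  1.6]
0.097 [0.4981 0.1899 0.0969] [ 0.2 -0.4  0.6]
0.093 [0.4981 0.1898 0.0928] [ 0.4 -1.2  0.6]
0.089 [0.4979 0.1898 0.0886] [ 0.6 -0.8  0.7]
0.085 [0.4978 0.1898 0.0845] [-0.5 -0.7  1.3]
0.081 [0.4979 0.1898 0.0806] [-0.1 -0.8  0.8]
0.0775 [0.4979 0.1898 0.0771] [ 0.  -0.3 -0.4]
9.0917
0 [[440.0, 216.0], [354.0, 216.0], [437.0, 258.0], [356.0, 258.0]]
0.2 [[437.0, 201.0], [356.0, 201.0], [436.0, 244.0], [358.0, 244.0]]
0.27 [[436.0, 198.0], [357.0, 198.0], [435.0, 241.0], [358.0, 241.0]]
0.34 [[435.0, 196.0], [358.0, 196.0], [434.0, 238.0], [359.0, 238.0]]
```

View pics/w2.png

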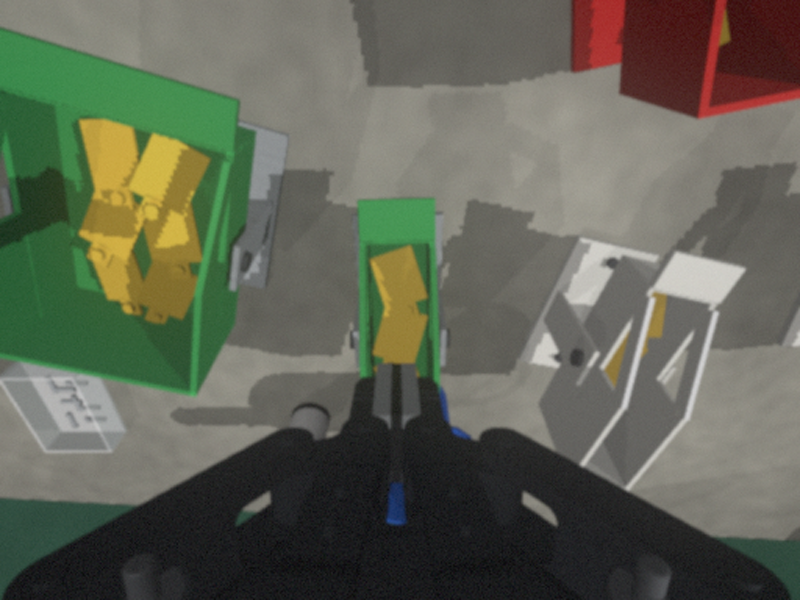

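The lip's front edge is at v≈198, its rear at v≈242 and its sides at 358 and 436, which matches the 0.27 prediction (198/241/357/436). Next is the wide bin, then the middle one.

Run:
```python
from h import *
press("wide"); press("middle")
s=env.state(); p=s["position"]
env.move_straight([p[0]-.13,p[1],.3],rate=.2)
c=env.capture("scene"); im=cv2.resize(c["image"][:,:,::-1],None,fx=3,fy=3,interpolation=cv2.INTER_CUBIC)
HW={"narrow":.026,"wide":.0625,"middle":.0425}
for k,((x,y),a) in L.items():
    f=np.array([np.cos(a),np.sin(a),0]); w=np.array([-f[1],f[0],0]); piv=np.array([x,y,.085])+.093*f
    for th,col in ((.2,(255,0,0)),(.27,(0,0,255)),(.34,(255,0,255))):
        C=[piv+f*(u*np.cos(th)-.018*np.sin(th))+np.array([0,0,1])*(u*np.sin(th)+.018*np.cos(th))+w*v for u,v in ((-.107,-HW[k]),(-.107,HW[k]))]
        q=proj(c,C)*3+1; cv2.line(im,*[tuple(map(int,r)) for r in q],col,1)
cv2.imwrite("pics/s2.png",im[500:1000,100:900])
cv2.imwrite("pics/s2full.png",cv2.resize(c["image"][:,:,::-1],(800,600)))
print(s["t"])
```

```text
0.117 [0.4311 0.0347 0.1167] [-0.1  0.5 -0.5]
0.113 [0.4311 0.0348 0.1126] [0.7 0.6 0.1]
0.109 [0.431  0.0348 0.1086] [-0.8  0.6  0.7]
0.105 [0.4313 0.0347 0.1049] [-0.  -0.3 -0.1]
0.101 [0.4312 0.0348 0.1007] [-0.5 -0.1  0.8]
0.097 [0.4311 0.0347 0.0966] [-0.1 -0.2 -0.2]
0.093 [0.4311 0.0347 0.0925] [-0.4  0.3  0.2]
0.089 [0.4311 0.0348 0.0886] [-0.2  0.1 -0.3]
0.085 [0.4311 0.0348 0.0846] [-0.4  0.1  0.1]
0.081 [0.4311 0.0348 0.0806] [ 0.7  0.4 -0.3]
0.0775 [0.4312 0.0348 0.0772] [ 0.1  0.5 -0.1]
15.9417
0.117 [ 0.4628 -0.221   0.1167] [ 1.2 -0.7 -0.8]
0.113 [ 0.4628 -0.221   0.1126] [ 1.1 -0.4 -1.1]
0.109 [ 0.4629 -0.2211  0.1088] [ 0.3 -2.1 -0.2]
0.105 [ 0.463  -0.2211  0.1048] [ 0.2 -0.5 -0.9]
0.101 [ 0.463  -0.2211  0.1007] [ 0.9 -0.8 -0.4]
0.097 [ 0.4629 -0.2209  0.0966] [ 0.6 -0.3 -1.8]
0.093 [ 0.4629 -0.2209  0.0925] [ 1.1 -1.9 -0.1]
0.089 [ 0.4629 -0.221   0.0886] [ 1.2  0.  -1.6]
0.085 [ 0.4629 -0.221   0.0846] [ 1.1 -0.6 -1. ]
0.081 [ 0.4628 -0.221   0.0806] [ 0.8 -0.9 -0.7]
0.0775 [ 0.4629 -0.2211  0.0771] [ 0.7 -1.8 -2.3]
23.05
23.05
```

View pics/s2.png

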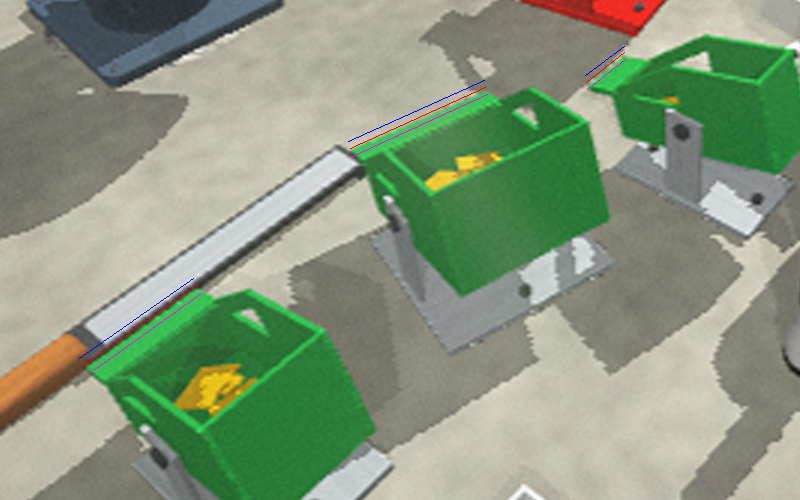

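The front edges sit slightly past the predicted 0.34 lines, and the offset is similar at all three bins, including sideways. That suggests a camera calibration shift. I'll calibrate it out using the fixed base-plate corners: wide (452,352) and (611,262), narrow (750,236).

Run:
```python
from h import *
c=env.capture("scene")
W={"narrow":.076,"wide":.149,"middle":.109}
for k,((x,y),a) in L.items():
    f=np.array([np.cos(a),np.sin(a),0]); w=np.array([-f[1],f[0],0]); o=np.array([x,y,0])+.093*f; z=np.array([0,0,1])
    C=[o+f*u+w*v*W[k]/2+.008*z for u,v in ((.07,-1),(.07,1),(-.07,-1))]
    print(k,"plate BR BL FR",((proj(c,C)*3+1)-[100,500]).round(0).tolist())
    for th in (.2,.27,.34):
        g=lambda u,h,v:o+.085*z+f*(u*np.cos(th)-h*np.sin(th))+z*(u*np.sin(th)+h*np.cos(th))*1+w*v
        hw={"narrow":.026,"wide":.0625,"middle":.0425}[k]
        C=[g(-.107,.018,-hw),g(-.107,.018,hw)]
        print(th,((proj(c,C)*3+1)-[100,500]).round(0).tolist())
im=c["image"][:,:,::-1]
im=cv2.resize(im,None,fx=6,fy=6,interpolation=cv2.INTER_CUBIC)
def crop(cx,cy,r=(200,150)): # coords in s2 crop
    X,Y=(cx+100)*2,(cy+500)*2; return im[Y-r[1]:Y+r[1],X-r[0]:X+r[0]]
cv2.imwrite("pics/z.png",np.vstack([np.hstack([crop(692,160),crop(420,120)]),np.hstack([crop(530,290),crop(140,340)])]))
```

```text
narrow plate BR BL FR [[745.0, 237.0], [794.0, 184.0], [614.0, 163.0]]
0.2 [[586.0, 76.0], [624.0, 46.0]]
0.27 [[587.0, 83.0], [625.0, 53.0]]
0.34 [[588.0, 90.0], [626.0, 60.0]]
wide plate BR BL FR [[456.0, 352.0], [619.0, 258.0], [372.0, 238.0]]
0.2 [[349.0, 141.0], [484.0, 81.0]]
0.27 [[351.0, 149.0], [486.0, 88.0]]
0.34 [[353.0, 156.0], [487.0, 95.0]]
middle plate BR BL FR [[258.0, 593.0], [394.0, 465.0], [131.0, 464.0]]
0.2 [[80.0, 358.0], [194.0, 278.0]]
0.27 [[84.0, 366.0], [197.0, 286.0]]
0.34 [[89.0, 373.0], [201.0, 293.0]]
```

View pics/z.png

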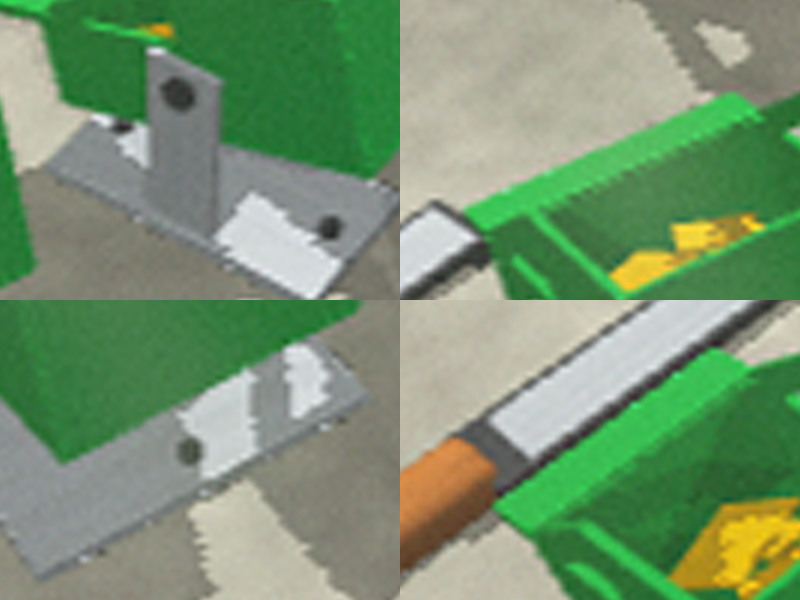

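Corrected for the plate shift, wide and middle read about 0.27-0.29. The narrow bin is less certain at about 0.31±0.05, while the wrist view gave 0.22-0.27. I'll take one oblique near look at each bin from the robot side.

```bash
cat > o.py <<'E'
from h import *
HW={"narrow":(.026,.076),"wide":(.0625,.149),"middle":(.0425,.109)}
tiles=[]
for k in ("middle","wide","narrow"):
    (x,y),a=L[k]; f=np.array([np.cos(a),np.sin(a),0]); w=np.array([-f[1],f[0],0]); o=np.array([x,y,0])+.093*f; z=np.array([0,0,1])
    for tilt in (-1.0,-.85,-.7,-.5):
        rot=(Ro.from_euler("z",a)*Ro.from_euler("y",tilt)*Ro.from_euler("xyz",[np.pi,0,np.pi/2]))
        p=np.array([x,y,.085])-.16*rot.as_matrix()[:,2]
        try: env.move_ptp(p,rot.as_euler("xyz")); break
        except env.PlanningError: continue
    else: print("none",k); continue
    c=env.capture("wrist"); hw,pw=HW[k]; S=3
    pl=(proj(c,[o+f*-.07+w*v*pw/2+.008*z for v in (1,-1)]))
    print(k,tilt,"plate",(pl*S).round(0).tolist())
    im=cv2.resize(c["image"][:,:,::-1],None,fx=S,fy=S,interpolation=cv2.INTER_CUBIC)
    dr=lambda q,col:cv2.line(im,*[tuple(map(int,r*S+1)) for r in q],col,1)
    dr(pl,(0,255,255))
    for th,col in ((.2,(255,0,0)),(.27,(0,0,255)),(.34,(255,0,255))):
        q=proj(c,[o+.085*z+f*(-.107*np.cos(th)-.018*np.sin(th))+z*(-.107*np.sin(th)+.018*np.cos(th))+w*v*hw for v in (1,-1)]); dr(q,col)
        if th==.27: m=q
    m=np.vstack([m,pl]).mean(0)*S; X,Y=map(int,m); X=np.clip(X,200,512*3-200);Y=np.clip(Y,150,384*3-150)
    print(m.round(0))
    W=260 if k=="narrow" else 200
    tiles.append(cv2.resize(im[max(0,Y-225):Y+225,max(0,X-300):X+300],(400,300),interpolation=cv2.INTER_AREA) if k!="narrow" else im[max(0,Y-150):Y+150,X-200:X+200])
tiles=[cv2.resize(t,(400,300)) for t in tiles]+[np.zeros((300,400,3),np.uint8)]*(4-len(tiles))
cv2.imwrite("pics/ob.png",np.vstack([np.hstack(tiles[:2]),np.hstack(tiles[2:])])); print(env.state()["t"])
E
python3 o.py
```

```text
middle -1.0 plate [[892.0, 379.0], [632.0, 379.0]]
[762. 436.]
wide -0.5 plate [[926.0, 458.0], [596.0, 457.0]]
[761. 471.]
narrow -0.7 plate [[850.0, 428.0], [677.0, 428.0]]
[763. 459.]
27.2
```

View pics/ob.png

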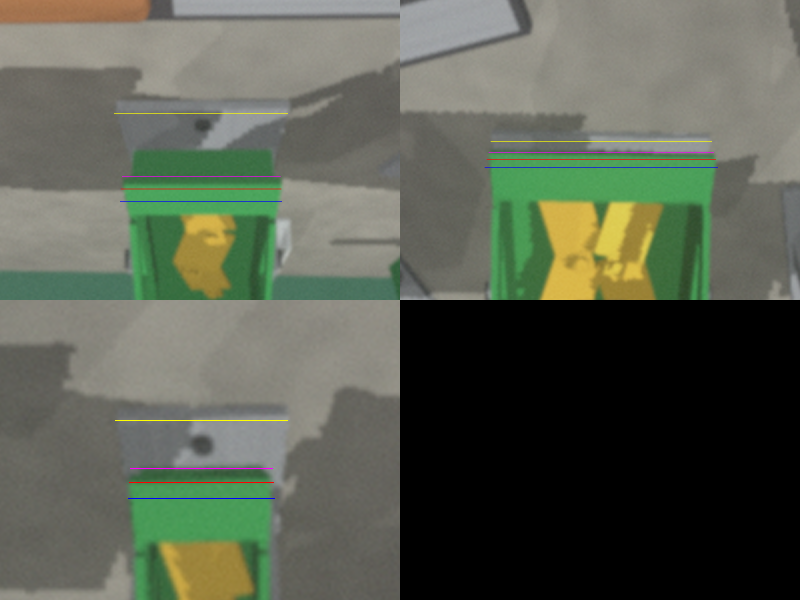

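The red 0.27 line lies right on the front edge of the narrow and wide lips, and the plates (yellow) agree. The middle one needs a closer look at which band is the lip's front face.

Run:
```python
import cv2
i=cv2.imread("pics/ob.png"); cv2.imwrite("pics/mz.png",cv2.resize(i[90:225,100:300],(800,540),interpolation=cv2.INTER_NEAREST))
print([(v,i[v,160:180].mean(0).round().astype(int).tolist()) for v in range(146,204,2)])
```

```text
[(146, [100, 102, 98]), (148, [94, 103, 90]), (150, [83, 107, 78]), (152, [72, 110, 64]), (154, [70, 111, 60]), (156, [68, 111, 60]), (158, [68, 111, 60]), (160, [68, 111, 59]), (162, [69, 111, 60]), (164, [68, 110, 59]), (166, [68, 110, 58]), (168, [67, 110, 58]), (170, [68, 111, 59]), (172, [67, 111, 59]), (174, [67, 110, 58]), (176, [192, 36, 189]), (178, [66, 109, 58]), (180, [66, 110, 58]), (182, [70, 117, 60]), (184, [80, 137, 67]), (186, [90, 157, 74]), (188, [61, 109, 135]), (190, [93, 164, 75]), (192, [94, 165, 77]), (194, [92, 164, 75]), (196, [92, 164, 75]), (198, [92, 164, 75]), (200, [93, 164, 75]), (202, [92, 164, 75])]
```

View pics/mz.png

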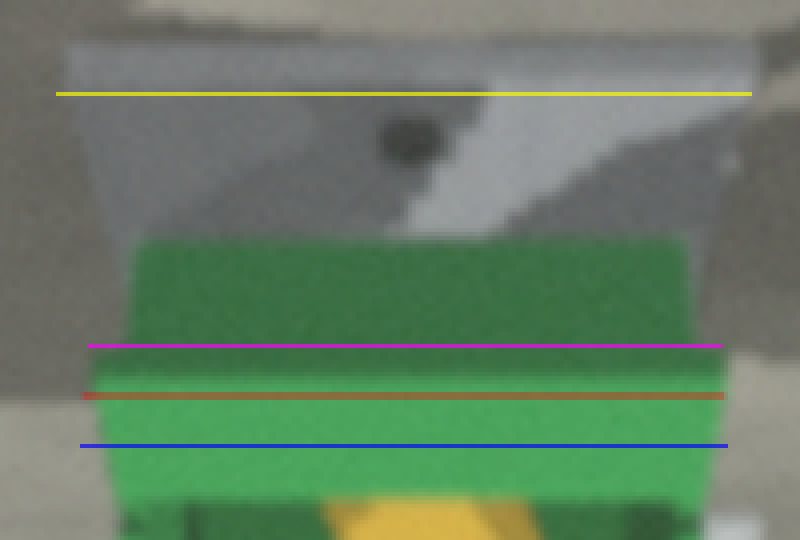

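The middle lip's edge is at v≈184 and the 0.27 line at 188. The plate edge shows the same shift of about 3 px, so the tilt is about 0.27-0.29. All three are fine and the arm is clear, so I'm handing in.

Run:
```python
from h import *
env.sign_off(); s=env.state(); print(s["t"],np.round(s["wrist_force"],1),np.round(s["position"],3))
```

```text
the job is handed in; nothing more can be done
the job is handed in; nothing more can be done
```

I pressed the three green bins in the order narrow, wide, middle and handed the job in. Each was pressed with the shut fingertips until its lip was about 25 mm below level. The robot's clock was at about 27 s of the 72 s allowed.

- **Tilt:** the last close-up views put narrow and wide at about 0.27. Middle read 0.27-0.29, and about 0.27 once a small calibration shift is allowed for.
- **Disagreement:** the scene camera read higher, 0.28-0.36 raw. Its view of the fixed base plates was also shifted. Allowing for that, wide and middle came to about 0.27-0.29, and narrow stayed at about 0.31±0.05. For narrow I relied on the close-up view and the fingertip height reached, 77 mm above the ledge.
- **Force and contact:** force readings during the presses stayed below about 3 N. I never moved toward the rasp, torch, pin box, jug or the red and white look-alikes, but I did not re-measure where they are. The gripper was last seen clear of everything, about 0.16 m from the narrow lip.

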